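# Change the rotary tool stand over from filing to marking

### The arm

A 6-joint arm with a two-finger parallel gripper is mounted at the origin on a cart in front of the work surface, level with it; the furniture and walls round the work are solid. World frame = base frame: x ahead of the robot, y to its left, z up, the work surface at z = 0. Lengths are in mm, angles in rad, forces in N, time in s.
With the tool pointing down it reaches from about 300 to 775 mm from the base axis. Payload 14.6 kg.
Tool frame: the origin (TCP) lies midway between the tips of the shut fingers; the grasp point (between the pads) lies 19 mm behind it; y points along the fingers, z is the direction in which the jaws open and shut, and the axes are right-handed (so a half turn about y gives the same grasp; the last joint's range is limited). The gripper opens to 94 mm and grips with 3 to 60 N. Pads are 16 mm wide; open, the fingers measure 119 mm over their backs; the gripper's body (75 mm by 177 mm) begins 78 mm behind the grasp point.
Start: joints at [1.069, 0.3, 1.521, -0, 1.321, -0.067], TCP at [231.672, 498.816, 165.946] pointing down, gripper open.
Joint ranges: [-3.03, 3.03], [-0.79, 2.21], [0.23, 2.52], [-1.04, 4.18], [0, 3.07], [-2.55, 2.55]. Speed limits (rad/s): [2.22, 2.22, 2.57, 3.14, 3.14, 3.14].

### API

Orientations are given as [roll, pitch, yaw] about the fixed x, y, z axes, in that order (R = Rz(yaw) Ry(pitch) Rx(roll)).
In Python, from cell import manip gives the robot as it stands.
- The arm moves only by the tool play_rows, never from a script. Its argument "series" is a list of rows, each a list of 3 entries, a list of its own where there are three numbers: the shift along the tool's x, y, z in m, then the turn about the tool's y in rad, then the closure, from 0 (fully open) to 1 (shut). In form: [[[dx, dy, dz], twist, grip], ...]. A call has 1 to 20 rows; each row is the pose to reach, as a shift and turn from the pose measured when the call began, along the tool's axes at that moment; what a row does not reach only later rows make up. A row lasts 1/10 s, in which the tool goes at most 50 mm and 8.59 degrees, less where a joint would pass 70% of its speed; a pose out of reach is approached as far as the arm can. A call with a gripper value outside its range is refused whole. The fingers move at their own pace and stop on an object; "squeeze" is the grip in N (left out, the last holds). Time passes only in rows, so rows that repeat a pose let the fingers close. It gives the time, the measured TCP pose, the force and the opening at its end, in the units of the state.
- manip.read_state(): the state, without advancing time (a new reading comes with each control period).
- manip.camera(name): name is "side" or "top"; returns the picture (384x512x3 uint8, red, green, blue); there is no depth.
- manip.camera_params(name): a dict with "K" (3x3 intrinsics, pixels), "rvec" (rotation vector, rad) and "tvec" (3), from world to camera coordinates, as OpenCV has them. Camera axes: x right, y down, z forward; pixel columns grow to the right and rows downward; lengths in mm; the calibration is good to about 2 mm. A picture is of the moment at which its call begins. camera_params takes no time and is no camera call.
- manip.sign_off(): hands the job in, once; it reports no verdict.
The state is a dict: "clock": time; "joints": joint angles; "qd": joint speeds; "effort": joint torques, N m; "eef_pos": TCP position; "eef_rot": TCP orientation; "wrist_force": force on the tool from outside, world axes, zero at the start; "moment": the same for the moment, N m; "finger_gap": finger opening in mm.
Only numpy, scipy, OpenCV 4.12 (cv2) and the standard library are available. Lean on these libraries where they do the work, as an engineer would, in place of code of your own. Each camera call takes 0.05 s, during which the arm holds its last target. There are 200 camera calls.

### The job

Put the files away and get the markers out: pull every file out of the wooden block and stand it, handle up, in a bare steel tube of the rotary stand, one to a tube. Then turn the stand's deck by its upright post half a turn counter-clockwise, fully to its stop, so that the blue tubes come round to the right where the steel ones were, and only after that pull every marker out and put it standing in the plaster-caked pot. Keep the pot upright and leave the jar, the bottle and the wooden clamp where they are.

Things in the scene. Friction and masses are not known exactly. Their poses are not given: they have to be found in the camera images.
- stand: rotary tool stand: dark steel foot fixed to the bench with a round wooden deck (216 mm across, deck top 22 mm above the bench) that turns on it. Origin: on the turning axis, at bench height. The stand's -x axis points to its loading side, which faces roughly to the robot's right (-y, towards the wooden block) and is marked by a small yellow block at the foot's edge
- deck (a joint): turning angle of the stand's deck in rad, seen from above counter-clockwise is positive; 0 at the start (stop), pi at the other stop after half a turn. Light friction (about 0.12 N m), stays where it is left. Everything standing in the tubes turns with it
- grip_post (a point): point on the axis of the upright steel post on the deck by which it is turned, at the height to grip (162 mm above the bench); its black grip sleeve is 18 mm in diameter and reaches from 122 to 187 mm above the bench, 94 mm from the turning axis. It stands on the robot's side of the stand at the start, passes the right side as the deck turns and ends at the far side
- file_tube0 (a point): bare steel tube for a file, the near one of the three on the stand's loading side (right) at the start, seen from the robot. The point is the centre of its inner floor, 26 mm above the bench; tube upright, inside diameter 24 mm, outside 29 mm, rim 92 mm above the bench, 82 mm from the turning axis, neighbours 56 mm apart. Moves as the deck turns
- file_tube1 (a point): bare steel tube for a file, the middle one of the three on the stand's loading side (right) at the start, seen from the robot. The point is the centre of its inner floor, 26 mm above the bench; tube upright, inside diameter 24 mm, outside 29 mm, rim 92 mm above the bench, 82 mm from the turning axis, neighbours 56 mm apart. Moves as the deck turns
- file_tube2 (a point): bare steel tube for a file, the far one of the three on the stand's loading side (right) at the start, seen from the robot. The point is the centre of its inner floor, 26 mm above the bench; tube upright, inside diameter 24 mm, outside 29 mm, rim 92 mm above the bench, 82 mm from the turning axis, neighbours 56 mm apart. Moves as the deck turns
- marker_tube0 (a point): blue painted tube of the same size as the steel ones, one of three on the left side of the stand at the start, where the markers stand. The point is the centre of its inner floor, 26 mm above the bench. Moves as the deck turns
- marker_tube1 (a point): blue painted tube of the same size as the steel ones, one of three on the left side of the stand at the start, where the markers stand. The point is the centre of its inner floor, 26 mm above the bench. Moves as the deck turns
- marker_tube2 (a point): blue painted tube of the same size as the steel ones, one of three on the left side of the stand at the start, where the markers stand. The point is the centre of its inner floor, 26 mm above the bench. Moves as the deck turns
- file_block: wooden block 150 x 48 x 75 mm fixed to the bench, with a row of three square holes along its x axis (at x = -50, 0, +50 mm), each 17 mm wide and 65 mm deep, in which the files stand with their handles up. Origin: centre of its underside
- file_a_handle (a point): hand file 180 mm long, 50 g, with a square-sectioned wooden handle 14 x 14 x 70 mm and a tapering steel blade. The point is the middle of the handle's thickness, 25 mm below its top end; z axis along the file towards the handle's end, x and y axes square to the handle's faces. Stands nearly upright in the block (may lean some degrees). May be absent
- file_a_tip (a point): tip of the blade of file_a, the lower end, 155 mm from its handle point
- file_b_handle (a point): hand file 182 mm long, 50 g, with a square-sectioned wooden handle 15 x 15 x 70 mm and a tapering steel blade. The point is the middle of the handle's thickness, 25 mm below its top end; z axis along the file towards the handle's end, x and y axes square to the handle's faces. Stands nearly upright in the block (may lean some degrees). May be absent
- file_b_tip (a point): tip of the blade of file_b, the lower end, 157 mm from its handle point
- file_c_handle (a point): hand file 160 mm long, 50 g, with a square-sectioned red handle 12 x 12 x 60 mm and a tapering steel blade. The point is the middle of the handle's thickness, 25 mm below its top end; z axis along the file towards the handle's end, x and y axes square to the handle's faces. Stands nearly upright in the block (may lean some degrees). May be absent
- file_c_tip (a point): tip of the blade of file_c, the lower end, 135 mm from its handle point
- marker_a_mid (a point): black marker pen 136 mm long, 13 mm thick and square to grip, 25 g. The point is its centre; z axis along the pen, x and y square to its sides. Stands in a blue tube, its upper 70 mm sticking out. May be absent
- marker_b_mid (a point): black marker pen 136 mm long, 13 mm thick and square to grip, 25 g. The point is its centre; z axis along the pen, x and y square to its sides. Stands in a blue tube, its upper 70 mm sticking out. May be absent
- marker_c_mid (a point): black marker pen 136 mm long, 13 mm thick and square to grip, 25 g. The point is its centre; z axis along the pen, x and y square to its sides. Stands in a blue tube, its upper 70 mm sticking out. May be absent
- pot: loose open plaster-caked pot, 114 mm across, rim 101 mm above the bench, inside about 90 mm wide at the rim and 70 mm at the floor, floor 8 mm thick, 0.4 kg. Origin: centre of its underside
- jar: bystander: white moulded jar, 67 mm across, 85 mm tall, origin under its centre; leave alone
- bottle: bystander: squat bottle with a black cap, 63 mm across, 94 mm tall, origin under its centre; leave alone
- clamp: bystander: wooden hand clamp lying on the bench, 30 x 126 x 22 mm, origin under its centre; leave alone

How it is judged (in metres and radians):
On the way, in this order (a step that is already met when the one before it is completed fails the run):
1. every file stands in a steel tube, one to a tube, with the deck not yet turned and the markers still in the stand (height (world z) of each of file_a_tip, file_b_tip, file_c_tip below 0.05 m and height (world z) of each of file_a_handle, file_b_handle, file_c_handle above 0.12 m and (horizontal distance between file_a_tip and file_tube0 below 0.017 m or horizontal distance between file_a_tip and file_tube1 below 0.017 m or horizontal distance between file_a_tip and file_tube2 below 0.017 m) and (horizontal distance between file_b_tip and file_tube0 below 0.017 m or horizontal distance between file_b_tip and file_tube1 below 0.017 m or horizontal distance between file_b_tip and file_tube2 below 0.017 m) and (horizontal distance between file_c_tip and file_tube0 below 0.017 m or horizontal distance between file_c_tip and file_tube1 below 0.017 m or horizontal distance between file_c_tip and file_tube2 below 0.017 m) and distance between file_a_tip and file_b_tip above 0.025 m and distance between each of file_a_tip, file_b_tip and file_c_tip above 0.025 m and value of joint deck below 0.6 rad and horizontal distance between each of marker_a_mid, marker_b_mid, marker_c_mid and stand below 0.115 m), for 0.2 s.
2. the deck is turned half a turn to its stop, the files in their tubes and the markers still in the stand (height (world z) of each of file_a_tip, file_b_tip, file_c_tip below 0.05 m and height (world z) of each of file_a_handle, file_b_handle, file_c_handle above 0.12 m and (horizontal distance between file_a_tip and file_tube0 below 0.017 m or horizontal distance between file_a_tip and file_tube1 below 0.017 m or horizontal distance between file_a_tip and file_tube2 below 0.017 m) and (horizontal distance between file_b_tip and file_tube0 below 0.017 m or horizontal distance between file_b_tip and file_tube1 below 0.017 m or horizontal distance between file_b_tip and file_tube2 below 0.017 m) and (horizontal distance between file_c_tip and file_tube0 below 0.017 m or horizontal distance between file_c_tip and file_tube1 below 0.017 m or horizontal distance between file_c_tip and file_tube2 below 0.017 m) and distance between file_a_tip and file_b_tip above 0.025 m and distance between each of file_a_tip, file_b_tip and file_c_tip above 0.025 m and value of joint deck above 3.07 rad and horizontal distance between each of marker_a_mid, marker_b_mid, marker_c_mid and stand below 0.115 m), for 0.2 s.
At the end, for the whole second after the job is handed in: every file stands handle up in a steel tube, one to a tube (tip under 50 mm high, inside the tube); the deck is within 0.07 rad of its half-turn stop; every marker stands in the upright pot (its centre within 55 mm of the pot's axis and 30 to 90 mm high); all at rest (height (world z) of each of file_a_tip, file_b_tip, file_c_tip below 0.05 m and height (world z) of each of file_a_handle, file_b_handle, file_c_handle above 0.12 m and (horizontal distance between file_a_tip and file_tube0 below 0.017 m or horizontal distance between file_a_tip and file_tube1 below 0.017 m or horizontal distance between file_a_tip and file_tube2 below 0.017 m) and (horizontal distance between file_b_tip and file_tube0 below 0.017 m or horizontal distance between file_b_tip and file_tube1 below 0.017 m or horizontal distance between file_b_tip and file_tube2 below 0.017 m) and (horizontal distance between file_c_tip and file_tube0 below 0.017 m or horizontal distance between file_c_tip and file_tube1 below 0.017 m or horizontal distance between file_c_tip and file_tube2 below 0.017 m) and distance between file_a_tip and file_b_tip above 0.025 m and distance between each of file_a_tip, file_b_tip and file_c_tip above 0.025 m and value of joint deck above 3.07 rad and horizontal distance between each of marker_a_mid, marker_b_mid, marker_c_mid and pot below 0.055 m and height (world z) of marker_a_mid between 0.03 and 0.09 m and linear speed of each of marker_a, marker_b, marker_c, pot, file_a, file_b, file_c below 0.03 m/s and height (world z) of marker_b_mid between 0.03 and 0.09 m and height (world z) of marker_c_mid between 0.03 and 0.09 m and angle between pot's own z axis and vertical below 0.15 rad); the robot touches nothing.
It fails at once if the jar is shifted by more than 40 mm (distance of jar from where it was at the start of the episode above 0.04 m).
It fails at once if the bottle is shifted by more than 40 mm (distance of bottle from where it was at the start of the episode above 0.04 m).
It fails at once if the clamp is shifted by more than 40 mm (distance of clamp from where it was at the start of the episode above 0.04 m).
Of file_a, file_b, file_c only 2 to 3 are there at a start; the rules pass over those that are not, and their reading is None.
Of marker_a, marker_b, marker_c only 2 to 3 are there at a start; the rules pass over those that are not, and their reading is None.
At some moment in a run one of pot may be knocked a few centimetres aside while the robot is not near it.
It also fails if it takes over 210 s, if anything falls off the work surface, if the arm or the gripper's body presses on something with over 40 N, if the wrist force passes 120 N, or if a joint passes its speed limit or range.

## Working session

There is one attempt and no reset: what is moved stays moved. The work goes in short steps, Python scripts to look and compute and a tool call to move; the robot and the scene stay as the last step left them, time stands still between calls to the robot, and variables do not carry over. Pictures are saved under pics/ and viewed, about 12 in all and at most 16, crops included, and the job is handed in when it is done.

Besides the shell and the picture viewer there is one more tool, called after "Request:" as name([rows], argument=value, ...), one row to a line, values as JSON. play_rows: Moves the arm, as the interface text tells. Its arguments: {"type":"object","properties":{"series":{"type":"array","items":{"type":"array"}},"squeeze":{"type":"number"}},"required":["series"]}

```bash
ls; mkdir -p pics; python3 - <<'E'
from cell import manip
import cv2,numpy as np
print(manip.read_state())
for n in("side","top"):
    p=manip.camera_params(n);print(n,p)
    R=cv2.Rodrigues(np.array(p['rvec'],float))[0];print(-R.T@np.array(p['tvec']).ravel())
    im=manip.camera(n);cv2.imwrite(f"pics/{n}0.png",cv2.resize(im[:,:,::-1],(800,600),interpolation=cv2.INTER_CUBIC))
    np.save(f"pics/{n}0.npy",im)
E
```

```text
pics
{'clock': 0.0, 'joints': array([ 1.06938581e+00,  3.00483103e-01,  1.52153956e+00,  2.07982352e-05,
        1.32069515e+00, -6.65890113e-02]), 'qd': array([ 0.00030099, -0.00155418, -0.00096404,  0.00017146,  0.00068236,
        0.00016474]), 'effort': array([-3.68565870e-04, -5.31791461e+01, -3.52743351e+01,  7.09034060e-02,
        2.42679776e-02, -1.20645532e-04]), 'eef_pos': array([231.53919703, 498.57026344, 165.39733466]), 'eef_rot': array([-1.57191765e+00,  9.49684081e-05, -4.34826721e-01]), 'wrist_force': array([-0.81358342, -0.84143154,  0.81412181]), 'moment': array([-0.01545359, -0.01157212, -0.02465267]), 'finger_gap': 94.6074764532354}
side {'K': array([[352.13270248,   0.        , 248.75449335],
       [  0.        , 352.13270248, 189.13629076],
       [  0.        ,   0.        ,   1.        ]]), 'rvec': array([ 1.92924587, -0.13068262,  0.11670254]), 'tvec': array([-570.74294376,   67.86012559, 1045.7475289 ])}
[  415.69546526 -1026.85572296   443.51437754]
top {'K': array([[351.94912015,   0.        , 255.17684756],
       [  0.        , 351.94912015, 187.10326436],
       [  0.        ,   0.        ,   1.        ]]), 'rvec': array([ 2.14331429, -2.13134123,  0.17060573]), 'tvec': array([-205.01999525,  559.64829462,  926.93531606])}
[ 405.57777369 -203.37685611 1004.28731755]
```

View pics/side0.png

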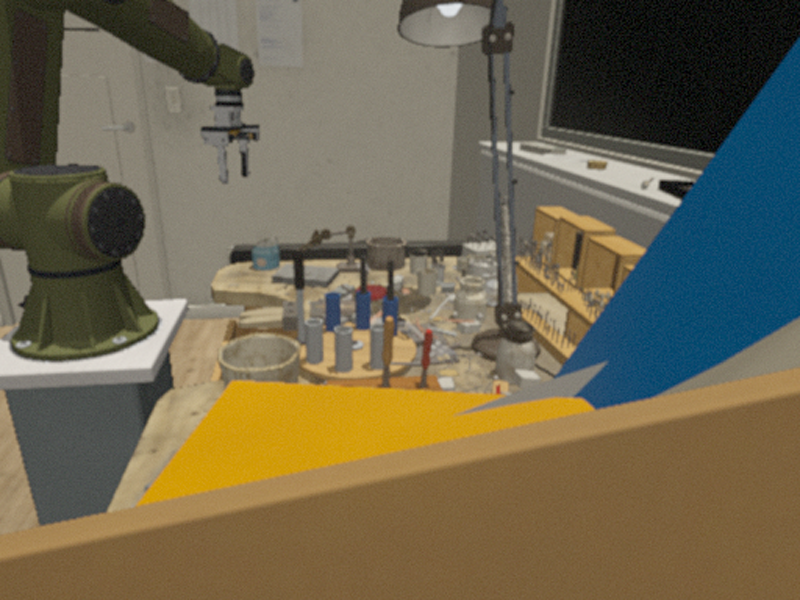

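View pics/top0.png

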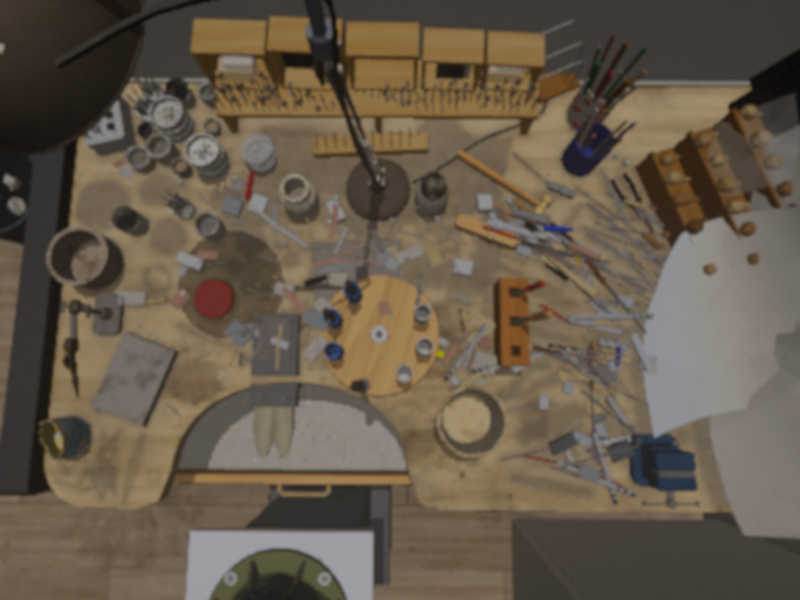

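The side view shows the post's black sleeve at (298,270), the steel tubes at (315,340), (344,348) and (377,345), and markers in two of the three blue tubes. A wooden file stands at (388,345) and a red one at (427,350). In the top view the deck is at (380,335), the block at (513,320), its lowest hole empty, and the pot at (470,422). Next I'll zoom in.

```bash
cat > h.py <<'E'
import cv2,numpy as np
from cell import manip
P={n:manip.camera_params(n) for n in("side","top")}
def cam(n):
    p=P[n];R=cv2.Rodrigues(np.array(p['rvec'],float))[0];t=np.array(p['tvec'],float).ravel();return np.array(p['K']),R,t
def ray(n,u,v):
    K,R,t=cam(n);d=R.T@np.linalg.solve(K,[u,v,1.]);return -R.T@t,d
def plane(n,u,v,z):
    c,d=ray(n,u,v);return c+d*(z-c[2])/d[2]
def tri(a,b):  # a=side px, b=top px
    c1,d1=ray("side",*a);c2,d2=ray("top",*b)
    s=np.linalg.lstsq(np.c_[d1,-d2],c2-c1,rcond=None)[0]
    p,q=c1+s[0]*d1,c2+s[1]*d2;return (p+q)/2,np.linalg.norm(p-q)
def proj(n,X):
    K,R,t=cam(n);q=K@(R@np.array(X,float)+t);return q[:2]/q[2]
def snap(n,name=None,box=None,s=4):
    im=manip.camera(n)
    if name: crop(im,name,box,s)
    return im
def crop(im,name,box,s=4):
    x,y,w,h=box;cv2.imwrite(f"pics/{name}.png",cv2.resize(im[y:y+h,x:x+w,::-1],None,fx=s,fy=s,interpolation=cv2.INTER_CUBIC))
E
python3 - <<'E'
from h import *
t=np.load("pics/top0.npy");s=np.load("pics/side0.npy")
crop(t,"topc",(192,166,190,140),4.2)
crop(s,"sidec",(132,145,160,110),5)
for X in [(0,0)]:pass
print("deck",plane("top",380/1.5625,335/1.5625,22))
print("pot",plane("top",470/1.5625,422/1.5625,101))
print("block",plane("top",514/1.5625,321/1.5625,75))
print("yellow",plane("top",440/1.5625,354/1.5625,10))
E
```

```text
deck [ 487.09863969 -168.83998506   22.        ]
pot [ 341.86166767 -317.40560441  101.        ]
block [ 507.74548155 -397.87851657   75.        ]
yellow [ 454.50699943 -276.72903493   10.        ]
```

View pics/topc.png

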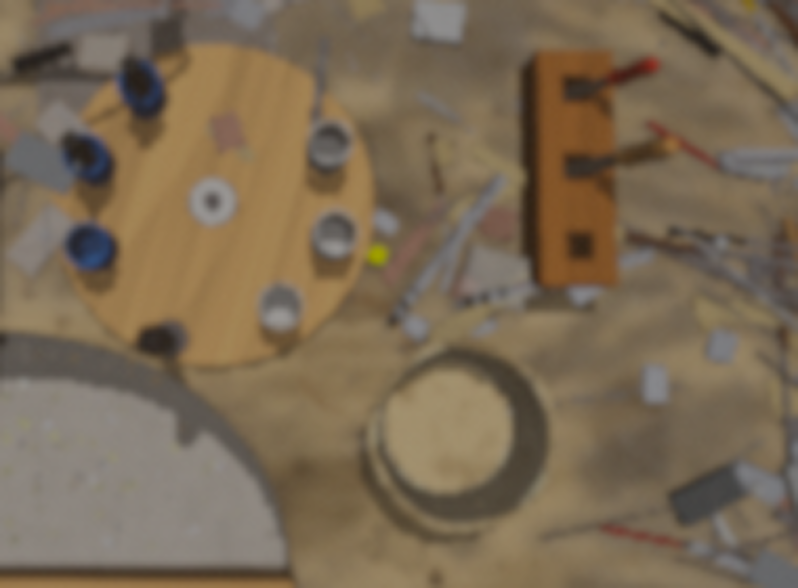

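View pics/sidec.png

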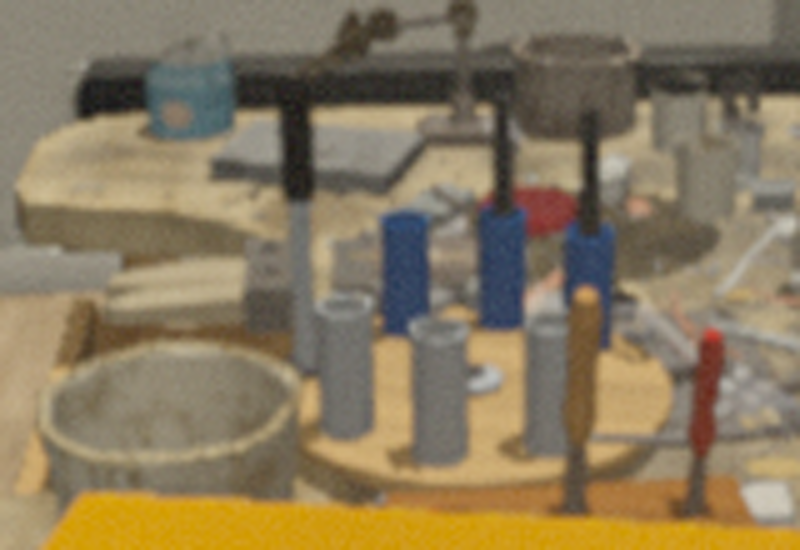

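```bash
python3 - <<'E'
from h import *
T=lambda x,y:(x/4.2+192-.4,y/4.2+166-.4)
S=lambda x,y:(x/5+132-.4,y/5+145-.4)
np.set_printoptions(precision=1,suppress=True)
tub={k:plane("top",*T(*v),92) for k,v in dict(f2=(330,144),f1=(335,235),f0=(281,307),m2=(141,87),m1=(88,157),m0=(91,246)).items()}
for k,v in tub.items():print(k,v)
c=plane("top",*T(212,201),26);print("hub",c)
A=np.array([v[:2] for v in tub.values()]);B=np.c_[2*A,np.ones(6)]
s=np.linalg.lstsq(B,(A**2).sum(1),rcond=None)[0];cc=s[:2];print("centre fit",cc,np.sqrt(s[2]+cc@cc))
for k,v in tub.items():d=v[:2]-cc;print(k,np.hypot(*d),np.degrees(np.arctan2(d[1],d[0])))
print("tube tri f0",tri(S(345,302),T(281,307)),tri(S(440,330),T(335,235)),tri(S(548,318),T(330,144)))
print("red top",tri(S(713,333),T(655,66)),"hole",plane("top",*T(580,88),75))
print("wood top",tri(S(587,291),T(676,144)),"hole",plane("top",*T(580,163),75),"hole3",plane("top",*T(580,245),75))
print("post",tri(S(297,90),T(150,342)),plane("top",*T(160,335),187))
for n,q in dict(m2=(590,115),m1=(502,102)).items():print(n,q)
print("m tri",tri(S(590,115),T(134,70)),tri(S(502,102),T(75,148)))
print("pot rim in",plane("top",*T(465,433),101))
print(plane("top",*T(535,52),75),plane("top",*T(612,52),75),plane("top",*T(542,284),75),plane("top",*T(616,284),75))
E
```

```text
f2 [ 519.6 -241.3   92. ]
f1 [ 463.2 -244.3   92. ]
f0 [ 419.2 -211.2   92. ]
m2 [ 554.8 -123.1   92. ]
m1 [510.6 -91.1  92. ]
m0 [455.6 -94.3  92. ]
hub [ 489.4 -165.8   26. ]
centre fit [ 487.4 -167.9] 80.41658632003926
f2 80.16293506922446 -66.35606054006192
f1 80.19546796662338 -107.58999415662404
f0 80.89426540321458 -147.55821490960008
m2 80.88824471855311 33.57260889605737
m1 80.20551388383086 73.19716924421536
m0 80.14886227992906 113.39225978402152
tube tri f0 (array([ 420.8, -211.2,   93.9]), np.float64(3.2878501844871124)) (array([ 465.3, -244.4,   91.2]), np.float64(4.145992347535272)) (array([ 520. , -241.3,   93.8]), np.float64(1.2829183196529383))
red top (array([ 558.2, -425.6,  166.4]), np.float64(3.265878968184548)) hole [ 558.5 -401.3   75. ]
wood top (array([ 509.3, -429.8,  188. ]), np.float64(1.3272335955518846)) hole [ 510.5 -399.9   75. ] hole3 [ 458.9 -398.5   75. ]
post (array([ 400.2, -138.8,  183.1]), np.float64(3.522055622822732)) [ 402.3 -144.5  187. ]
m2 (590, 115)
m1 (502, 102)
m tri (array([ 555.7, -125.1,  160.9]), np.float64(4.254533659839629)) (array([510.7, -91.9, 159.4]), np.float64(5.339531422531577))
pot rim in [ 345.3 -321.3  101. ]
[ 581.7 -373.1   75. ] [ 582.  -422.4   75. ] [ 434.5 -374.1   75. ] [ 434.8 -420.2   75. ]
```

```bash
cat >> h.py <<'E'
def to(x,y,z,yaw):
    """shift (m, tool axes) and twist to TCP goal (mm, rad)"""
    s=manip.read_state();R=cv2.Rodrigues(np.zeros(3))[0]
    from scipy.spatial.transform import Rotation as Ro
    R=Ro.from_euler('xyz',s['eef_rot']).as_matrix()
    d=R.T@(np.array([x,y,z])-s['eef_pos'])/1000
    tw=-(yaw-s['eef_rot'][2]); tw=(tw+np.pi)%(2*np.pi)-np.pi
    print("shift",d.round(4),"twist",round(tw,3),"at",s['eef_pos'].round(1),"yaw",round(s['eef_rot'][2],3),"j",s['joints'].round(2),"F",s['wrist_force'].round(1),"gap",round(s['finger_gap'],1),"t",round(s['clock'],1))
E
python3 -c "
from h import *
to(510,-403,315,-3.1416)"
```

```text
shift [ 0.6323 -0.1489 -0.7006] twist 2.707 at [231.5 498.6 165.5] yaw -0.435 j [ 1.07  0.3   1.52  0.    1.32 -0.07] F [0.1 0.2 0.3] gap 93.9 t 0.1
```

Request:
play_rows([
  [[0,-0.05,0],0,0],
  [[0,-0.1,0],0.1,0],
  [[0,-0.15,0],0.25,0],
  [[0.03,-0.15,-0.035],0.4,0],
  [[0.063,-0.15,-0.07],0.55,0],
  [[0.095,-0.15,-0.105],0.7,0],
  [[0.126,-0.15,-0.14],0.85,0],
  [[0.158,-0.15,-0.175],1.0,0],
  [[0.19,-0.15,-0.21],1.15,0],
  [[0.22,-0.15,-0.245],1.3,0],
  [[0.253,-0.15,-0.28],1.45,0],
  [[0.284,-0.15,-0.315],1.6,0],
  [[0.316,-0.15,-0.35],1.75,0],
  [[0.348,-0.15,-0.385],1.9,0],
  [[0.38,-0.15,-0.42],2.05,0],
  [[0.41,-0.15,-0.455],2.2,0],
  [[0.442,-0.15,-0.49],2.35,0],
  [[0.474,-0.15,-0.525],2.5,0],
  [[0.505,-0.15,-0.56],2.65,0],
  [[0.537,-0.15,-0.595],2.7,0],
], squeeze=40)

```text
clock: 2.1
eef_pos: [468.1, -269.1, 315.7]
eef_rot: [-1.57, -0.001, -3.141]
wrist_force: [0.6, 0.4, 0.7]
finger_gap: 93.6
```

```bash
python3 -c "
from h import *
to(510,-404,230,-3.1416)"
```

```text
shift [-0.0419  0.0858  0.1348] twist 0.001 at [ 468.1 -269.1  315.7] yaw -3.141 j [-0.59  0.21  1.29 -0.    1.64  0.98] F [0.6 0.4 0.7] gap 93.6 t 2.1
```

Request:
play_rows([
  [[-0.02,0.0,0.04],0,0],
  [[-0.042,0.0,0.08],0,0],
  [[-0.042,0.0,0.12],0,0],
  [[-0.042,0.03,0.135],0,0],
  [[-0.042,0.07,0.135],0,0],
  [[-0.042,0.1,0.135],0,0],
  [[-0.042,0.13,0.135],0,0],
  [[-0.042,0.155,0.135],0,0],
  [[-0.042,0.172,0.135],0,0],
  [[-0.042,0.172,0.135],0,0],
  [[-0.042,0.172,0.135],0,1],
  [[-0.042,0.172,0.135],0,1],
  [[-0.042,0.172,0.135],0,1],
  [[-0.042,0.172,0.135],0,1],
  [[-0.042,0.172,0.135],0,1],
  [[-0.042,0.172,0.135],0,1],
  [[-0.042,0.172,0.135],0,1],
  [[-0.042,0.172,0.135],0,1],
  [[-0.042,0.172,0.135],0,1],
  [[-0.042,0.172,0.135],0,1],
], squeeze=40)

```text
clock: 4.1
eef_pos: [510.0, -404.2, 143.8]
eef_rot: [-1.57, -0.001, -3.141]
wrist_force: [0.3, 0.2, 0.4]
finger_gap: 17.6
```

```bash
python3 -c "
from h import *
to(510,-404,300,-3.1416)"
```

```text
shift [ 2.000e-04 -1.562e-01 -1.000e-04] twist 0.001 at [ 510.  -404.2  143.8] yaw -3.141 j [-0.73  0.54  1.23 -0.    1.37  0.84] F [0.3 0.2 0.4] gap 17.6 t 4.1
```

Request:
play_rows([
  [[0,0,0],0,1],
  [[0,0,0],0,1],
  [[0,0,0],0,1],
  [[0,-0.01,0],0,1],
  [[0,-0.02,0],0,1],
  [[0,-0.035,0],0,1],
  [[0,-0.05,0],0,1],
  [[0,-0.065,0],0,1],
  [[0,-0.08,0],0,1],
  [[0,-0.095,0],0,1],
  [[0,-0.11,0],0,1],
  [[0,-0.125,0],0,1],
  [[0,-0.14,0],0,1],
  [[0,-0.156,0],0,1],
  [[0,-0.156,0],0,1],
], squeeze=40)

```text
clock: 5.6
eef_pos: [510.6, -404.4, 303.0]
eef_rot: [-1.567, 0.003, -3.141]
wrist_force: [0.2, -0.1, -0.9]
finger_gap: 13.3
```

```bash
python3 -c "
from h import *
to(463,-246,300,-3.1416)
a=snap('side');b=snap('top');np.save('pics/a.npy',a);np.save('pics/b.npy',b)
u=proj('side',(510,-404,300)).astype(int);v=proj('top',(510,-404,250)).astype(int);print(u,v)
A=a[u[1]-35:u[1]+85,u[0]-45:u[0]+45];B=b[v[1]-60:v[1]+60,v[0]-45:v[0]+45]
crop(np.hstack([A,B]),'g1',(0,0,180,120),4)
"
```

```text
shift [ 0.0474  0.0023 -0.1585] twist 0.001 at [ 510.6 -404.4  303. ] yaw -3.141 j [-0.73  0.49  0.95 -0.    1.7   0.84] F [ 0.2 -0.1 -0.9] gap 13.3 t 5.6
[248 140] [348 195]
```

View pics/g1.png

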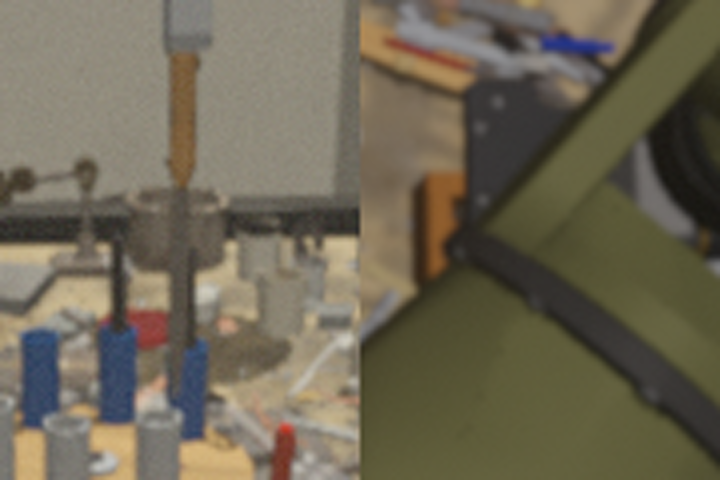

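```bash
python3 -c "
from h import *
c,d=ray('side',203+178/4-.4,105+403/4-.4);print(c+d*(-404-c[1])/d[1])
c,d=ray('side',203+182/4-.4,105+60/4-.4);print(c+d*(-404-c[1])/d[1])
to(463,-244.5,290,-3.1416)
"
```

```text
[ 510.42596892 -404.          171.77828944]
[ 509.39682985 -404.          337.84272498]
shift [ 0.047   0.0097 -0.1597] twist 0.001 at [ 510.2 -404.1  299.9] yaw -3.141 j [-0.73  0.49  0.95 -0.    1.7   0.84] F [-0.  -0.7 -0.4] gap 13.2 t 5.7
```

Request:
play_rows([
  [[0.01,0,-0.03],0,1],
  [[0.02,0,-0.06],0,1],
  [[0.03,0,-0.09],0,1],
  [[0.04,0,-0.12],0,1],
  [[0.047,0,-0.145],0,1],
  [[0.047,0,-0.158],0,1],
  [[0.047,0.02,-0.158],0,1],
  [[0.047,0.04,-0.158],0,1],
  [[0.047,0.055,-0.158],0,1],
  [[0.047,0.06,-0.158],0,1],
  [[0.047,0.065,-0.158],0,1],
  [[0.047,0.065,-0.158],0,1],
  [[0.047,0.065,-0.158],0,1],
])

```text
clock: 7.0
eef_pos: [463.3, -246.4, 235.3]
eef_rot: [-1.569, 0.0, -3.141]
wrist_force: [0.4, 0.2, -1.0]
finger_gap: 12.7
```

```bash
python3 -c "
from h import *
to(463,-245.5,163,-3.1416)
a=snap('side');b=snap('top')
A=a[120:230,170:280];B=b[170:280,235:325]
crop(np.hstack([A,B]),'g2',(0,0,200,110),4)
"
```

```text
shift [ 0.0003  0.0723 -0.001 ] twist 0.001 at [ 463.3 -246.4  235.3] yaw -3.141 j [-0.56  0.2   1.49 -0.    1.46  1.01] F [ 0.4  0.2 -1. ] gap 12.7 t 7.0
```

View pics/g2.png

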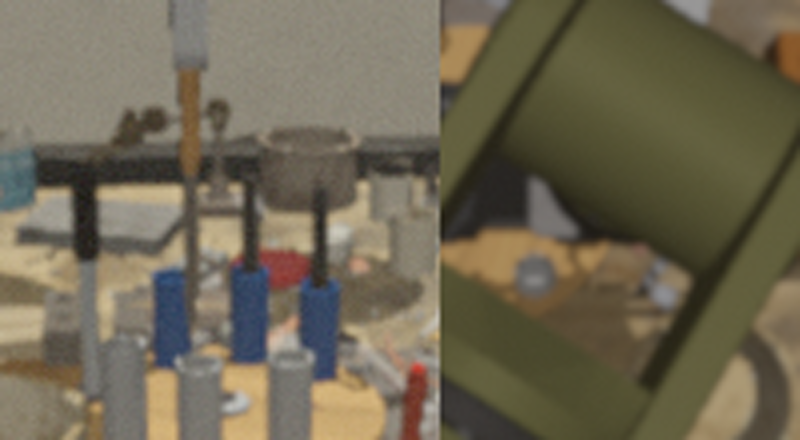

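Request:
play_rows([
  [[-0.0025,0.005,0],0,1],
  [[-0.0025,0.015,0],0,1],
  [[-0.0025,0.025,0],0,1],
  [[-0.0025,0.035,0],0,1],
  [[-0.0025,0.045,0],0,1],
  [[-0.0025,0.055,0],0,1],
  [[-0.0025,0.062,0],0,1],
  [[-0.0025,0.069,0],0,1],
  [[-0.0025,0.072,0],0,1],
  [[-0.0025,0.072,0],0,1],
])

```text
clock: 8.1
eef_pos: [465.7, -246.4, 163.0]
eef_rot: [-1.57, 0.0, -3.141]
wrist_force: [-0.4, -0.5, -0.0]
finger_gap: 13.2
```

```bash
python3 -c "
from h import *
to(463,-246,163,-3.1416)"
```

```text
shift [ 0.0027  0.     -0.0004] twist 0.001 at [ 465.7 -246.4  163. ] yaw -3.141 j [-0.56  0.25  1.59 -0.    1.3   1.01] F [-0.4 -0.5 -0. ] gap 13.2 t 8.1
```

Request:
play_rows([
  [[0,0.002,0],0,1],
  [[0,0.002,0],0,0.5],
  [[0,0.002,0],0,0.5],
  [[0,0.002,0],0,0.5],
  [[0,0.002,0],0,0.5],
  [[0,0.002,0],0,0.5],
  [[0,-0.03,0],0,0.5],
  [[0,-0.07,0],0,0.5],
  [[0,-0.11,0],0,0.5],
  [[0,-0.11,0],0,0.5],
])

```text
clock: 9.1
eef_pos: [467.0, -247.0, 278.4]
eef_rot: [-1.565, 0.007, -3.141]
wrist_force: [-0.4, -0.6, -0.5]
finger_gap: 47.2
```

```bash
python3 -c "
from h import *
to(558.5,-404,123,-3.1416)"
```

```text
shift [-0.0903  0.1569  0.1561] twist 0.001 at [ 467.  -247.   278.4] yaw -3.141 j [-0.56  0.18  1.41 -0.    1.54  1.01] F [-0.4 -0.6 -0.5] gap 47.2 t 9.1
```

Request:
play_rows([
  [[-0.02,0,0.035],0,0],
  [[-0.04,0,0.07],0,0],
  [[-0.06,0,0.105],0,0],
  [[-0.08,0,0.14],0,0],
  [[-0.09,0,0.156],0,0],
  [[-0.09,0.03,0.156],0,0],
  [[-0.09,0.06,0.156],0,0],
  [[-0.09,0.09,0.156],0,0],
  [[-0.09,0.12,0.156],0,0],
  [[-0.09,0.14,0.156],0,0],
  [[-0.09,0.155,0.156],0,0],
  [[-0.09,0.155,0.156],0,1],
  [[-0.09,0.155,0.156],0,1],
  [[-0.09,0.155,0.156],0,1],
  [[-0.09,0.155,0.156],0,1],
  [[-0.09,0.155,0.156],0,1],
  [[-0.09,0.155,0.156],0,1],
  [[-0.09,0.155,0.156],0,1],
  [[-0.09,0.155,0.156],0,1],
  [[-0.09,0.155,0.156],0,1],
])

```text
clock: 11.1
eef_pos: [558.2, -403.8, 124.9]
eef_rot: [-1.565, 0.007, -3.141]
wrist_force: [0.9, 0.4, -0.5]
finger_gap: 25.6
```

Request:
play_rows([
  [[0,0,0],0,1],
  [[0,0,0],0,1],
  [[0,0,0],0,1],
  [[0,0,0],0,1],
  [[0,-0.01,0],0,1],
  [[0,-0.02,0],0,1],
  [[0,-0.035,0],0,1],
  [[0,-0.05,0],0,1],
  [[0,-0.065,0],0,1],
  [[0,-0.08,0],0,1],
  [[0,-0.095,0],0,1],
  [[0,-0.11,0],0,1],
  [[0,-0.125,0],0,1],
  [[0,-0.14,0],0,1],
  [[0,-0.145,0],0,1],
  [[0,-0.145,0],0,1],
])

```text
clock: 12.7
eef_pos: [557.3, -403.1, 271.2]
eef_rot: [-1.564, 0.009, -3.141]
wrist_force: [0.6, 0.1, -0.5]
finger_gap: 11.2
```

```bash
python3 -c "
from h import *
to(521,-243,240,-3.1416)"
```

```text
shift [ 0.0365  0.0298 -0.1603] twist 0.001 at [ 557.3 -403.1  271.2] yaw -3.141 j [-0.68  0.58  0.88  0.    1.67  0.89] F [ 0.6  0.1 -0.5] gap 11.2 t 12.7
```

Request:
play_rows([
  [[0.008,0,-0.03],0,1],
  [[0.015,0,-0.06],0,1],
  [[0.022,0,-0.09],0,1],
  [[0.03,0,-0.12],0,1],
  [[0.0365,0,-0.145],0,1],
  [[0.0365,0.01,-0.159],0,1],
  [[0.0365,0.03,-0.159],0,1],
  [[0.0365,0.045,-0.159],0,1],
  [[0.0365,0.045,-0.159],0,1],
  [[0.0365,0.045,-0.159],0,1],
  [[0.0365,0.045,-0.159],0,1],
])

```text
clock: 13.8
eef_pos: [521.3, -244.7, 225.6]
eef_rot: [-1.564, 0.01, -3.141]
wrist_force: [0.4, 0.9, -0.5]
finger_gap: 10.8
```

```bash
python3 -c "
from h import *
to(521,-243,144,-3.1416)
a=snap('side');b=snap('top')
A=a[120:230,170:280];B=b[170:280,235:325]
crop(np.hstack([A,B]),'g3',(0,0,200,110),4)
"
```

```text
shift [ 0.0011  0.0816 -0.0023] twist 0.001 at [ 521.3 -244.7  225.6] yaw -3.141 j [-0.5   0.31  1.37 -0.    1.45  1.07] F [ 0.4  0.9 -0.5] gap 10.8 t 13.8
```

View pics/g3.png

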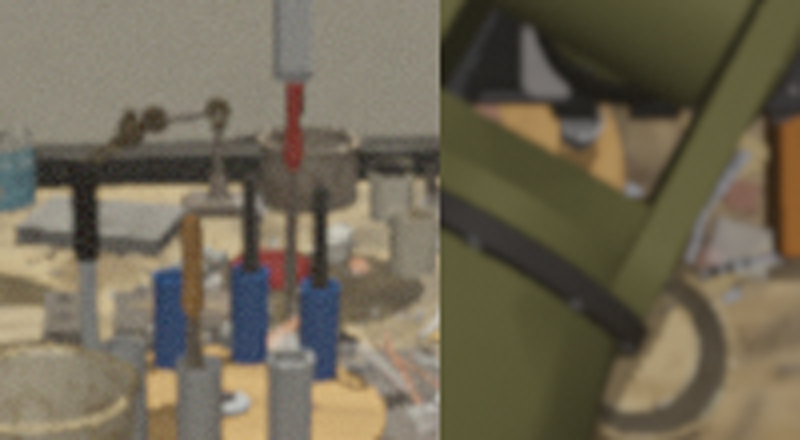

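Request:
play_rows([
  [[0.0,0.01,-0.002],0,1],
  [[0.0,0.02,-0.002],0,1],
  [[0.0,0.03,-0.002],0,1],
  [[0.0,0.04,-0.002],0,1],
  [[0.0,0.05,-0.002],0,1],
  [[0.0,0.06,-0.002],0,1],
  [[0.0,0.07,-0.002],0,1],
  [[0.0,0.077,-0.002],0,1],
  [[0.0,0.081,-0.002],0,1],
  [[0.0,0.081,-0.002],0,1],
])

```text
clock: 14.9
eef_pos: [521.9, -243.2, 144.0]
eef_rot: [-1.564, 0.009, -3.141]
wrist_force: [-0.3, 0.8, -0.4]
finger_gap: 11.0
```

Request:
play_rows([
  [[0,0,0],0,0.5],
  [[0,0,0],0,0.5],
  [[0,0,0],0,0.5],
  [[0,0,0],0,0.5],
  [[0,0,0],0,0.5],
  [[0,-0.03,0],0,0.5],
  [[0,-0.07,0],0,0.5],
  [[0,-0.11,0],0,0.5],
  [[0.03,-0.13,-0.04],0,0.5],
  [[0.06,-0.13,-0.08],0.1,0.5],
  [[0.09,-0.13,-0.12],0.2,0.5],
  [[0.12,-0.13,-0.16],0.3,0.5],
  [[0.14,-0.13,-0.2],0.3,0.5],
  [[0.16,-0.13,-0.24],0.3,0.5],
  [[0.18,-0.13,-0.28],0.3,0.5],
  [[0.18,-0.13,-0.32],0.3,0.5],
  [[0.18,-0.13,-0.32],0.3,0.5],
])

```text
clock: 16.6
eef_pos: [339.8, 80.9, 270.6]
eef_rot: [-1.568, 0.012, 2.848]
wrist_force: [0.2, -1.0, 0.3]
finger_gap: 47.3
```

```bash
python3 -c "
from h import *
to(398,-140,270,-3.445)
a=snap('side');b=snap('top')
A=a[140:240,130:240];B=b[166:266,235:345]
crop(np.hstack([A,b[170:310,215:325][:100]]),'g4',(0,0,220,100),3.6)
np.save('pics/b.npy',b)
crop(b,'t4',(190,160,190,140),4.2)
"
```

```text
shift [-0.1197  0.0026  0.1946] twist 0.009 at [339.8  80.9 270.6] yaw 2.848 j [ 0.14 -0.24  1.84 -0.01  1.54  2.  ] F [ 0.2 -1.   0.3] gap 47.3 t 16.6
```

View pics/t4.png

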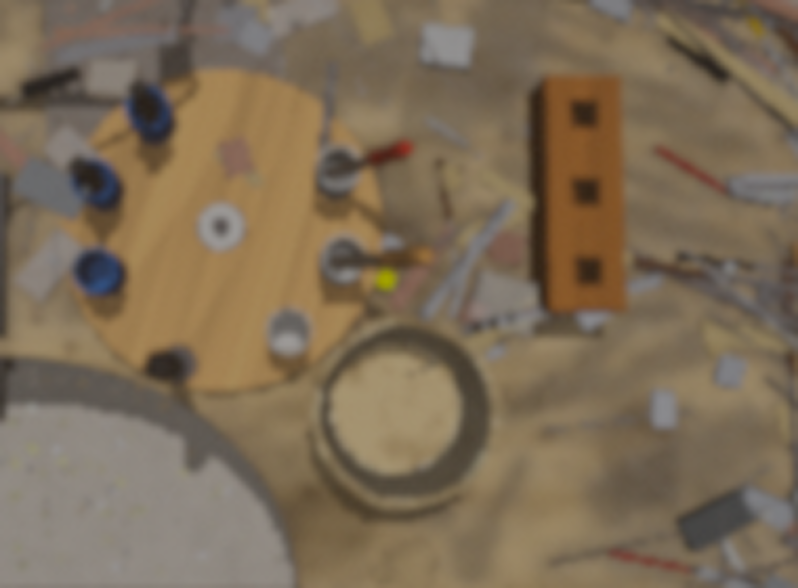

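```bash
python3 -c "
from h import *
p=plane('top',404/4.2+190-.4,412/4.2+160-.4,101);print(p,np.hypot(p[0]-487.5,p[1]+168))
p=plane('top',398/4.2+190-.4,410/4.2+160-.4,8);print('floor',p)
to(398,-140,270,-3.445)
to(398,-140,143,-3.445)
"
```

```text
[ 372.07957501 -280.07251625  101.        ] 160.87921992598967
floor [ 369.90613293 -284.01144516    8.        ]
shift [-0.1188  0.0024  0.1916] twist 0.007 at [340.5  78.  270.3] yaw 2.845 j [ 0.13 -0.24  1.84 -0.01  1.54  2.  ] F [-0.7  0.3 -0.3] gap 47.0 t 16.7
shift [-0.1174  0.1294  0.1911] twist 0.007 at [340.5  78.  270.3] yaw 2.845 j [ 0.13 -0.24  1.84 -0.01  1.54  2.  ] F [-0.7  0.3 -0.3] gap 47.0 t 16.7
```

Request:
play_rows([
  [[-0.02,0,0.032],0,0.5],
  [[-0.04,0,0.064],0,0.5],
  [[-0.06,0,0.096],0,0.5],
  [[-0.08,0,0.128],0,0.5],
  [[-0.1,0.005,0.16],0,0.5],
  [[-0.113,0.01,0.185],0,0.5],
  [[-0.118,0.02,0.191],0,0.5],
  [[-0.118,0.05,0.191],0.007,0.5],
  [[-0.118,0.08,0.191],0.007,0.5],
  [[-0.118,0.105,0.191],0.007,0.5],
  [[-0.118,0.127,0.191],0.007,0.5],
  [[-0.118,0.127,0.191],0.007,0.5],
  [[-0.118,0.127,0.191],0.007,0.85],
  [[-0.118,0.127,0.191],0.007,1],
  [[-0.118,0.127,0.191],0.007,1],
  [[-0.118,0.127,0.191],0.007,1],
  [[-0.118,0.127,0.191],0.007,1],
  [[-0.118,0.127,0.191],0.007,1],
], squeeze=15)

```text
clock: 18.5
eef_pos: [398.9, -140.1, 145.9]
eef_rot: [-1.567, 0.012, 2.838]
wrist_force: [-1.3, 1.5, 5.5]
finger_gap: 15.7
```

```bash
cat > arc.py <<'E'
from h import *
import sys
from scipy.spatial.transform import Rotation as Ro
# rows for an arc about the stand axis: steps n of dphi from current TCP
s=manip.read_state();p=s['eef_pos'];R=Ro.from_euler('xyz',s['eef_rot']).as_matrix()
c=np.array([487.5,-168]);n=int(sys.argv[1]);dp=float(sys.argv[2])
v=p[:2]-c;r=np.hypot(*v);a=np.arctan2(v[1],v[0]);print("r",r,"ang",np.degrees(a),"yaw",s['eef_rot'][2],"j",s['joints'].round(2),"F",s['wrist_force'].round(1),"gap",s['finger_gap'])
tr=94
for i in range(1,n+1):
    b=a+dp*i;q=np.array([*(c+tr*np.array([np.cos(b),np.sin(b)])),162-19.])
    print([(R.T@(q-p)/1000).round(3).tolist(),round(-dp*i,3),1],end=", ")
E
python3 arc.py 18 0.1
```

```text
r 92.91990179318027 ang 162.54380857984825 yaw 2.837736165128905 j [-0.42  0.02  1.89 -0.    1.21  1.45] F [-1.3  1.5  5.5] gap 15.68605953157385
[[0.001, 0.003, 0.009], -0.1, 1], [[-0.001, 0.003, 0.019], -0.2, 1], [[-0.003, 0.003, 0.028], -0.3, 1], [[-0.006, 0.003, 0.037], -0.4, 1], [[-0.01, 0.003, 0.045], -0.5, 1], [[-0.015, 0.003, 0.053], -0.6, 1], [[-0.021, 0.003, 0.061], -0.7, 1], [[-0.027, 0.003, 0.067], -0.8, 1], [[-0.034, 0.004, 0.074], -0.9, 1], [[-0.042, 0.004, 0.079], -1.0, 1], [[-0.05, 0.004, 0.084], -1.1, 1], [[-0.059, 0.004, 0.088], -1.2, 1], [[-0.068, 0.004, 0.091], -1.3, 1], [[-0.077, 0.004, 0.093], -1.4, 1], [[-0.086, 0.004, 0.094], -1.5, 1], [[-0.096, 0.004, 0.094], -1.6, 1], [[-0.105, 0.005, 0.093], -1.7, 1], [[-0.114, 0.005, 0.092], -1.8, 1],
```

Request:
play_rows([
  [[0.0,0,0.009],-0.1,1],
  [[-0.001,0,0.019],-0.2,1],
  [[-0.003,0,0.028],-0.3,1],
  [[-0.006,0,0.037],-0.4,1],
  [[-0.01,0,0.045],-0.5,1],
  [[-0.015,0,0.053],-0.6,1],
  [[-0.021,0,0.061],-0.7,1],
  [[-0.027,0,0.067],-0.8,1],
  [[-0.034,0,0.074],-0.9,1],
  [[-0.042,0,0.079],-1.0,1],
  [[-0.05,0,0.084],-1.1,1],
  [[-0.059,0,0.088],-1.2,1],
  [[-0.068,0,0.091],-1.3,1],
  [[-0.077,0,0.093],-1.4,1],
  [[-0.086,0,0.094],-1.5,1],
  [[-0.096,0,0.094],-1.6,1],
  [[-0.105,0,0.093],-1.7,1],
  [[-0.114,0,0.092],-1.8,1],
  [[-0.114,0,0.092],-1.8,1],
], squeeze=15)

```text
clock: 20.4
eef_pos: [480.2, -262.0, 146.4]
eef_rot: [-1.562, -0.006, -1.644]
wrist_force: [2.3, -2.6, -9.6]
finger_gap: 15.8
```

```bash
python3 arc.py 15 0.1
```

```text
r 94.24508268880415 ang -94.41439454378103 yaw -1.6437361971130668 j [-0.57  0.3   1.56 -0.    1.26 -0.49] F [ 2.3 -2.6 -9.6] gap 15.758206396730847
[[-0.001, 0.003, 0.009], -0.1, 1], [[-0.002, 0.004, 0.019], -0.2, 1], [[-0.004, 0.004, 0.028], -0.3, 1], [[-0.008, 0.004, 0.037], -0.4, 1], [[-0.012, 0.004, 0.045], -0.5, 1], [[-0.016, 0.004, 0.053], -0.6, 1], [[-0.022, 0.004, 0.061], -0.7, 1], [[-0.028, 0.004, 0.068], -0.8, 1], [[-0.036, 0.004, 0.074], -0.9, 1], [[-0.043, 0.004, 0.079], -1.0, 1], [[-0.051, 0.004, 0.084], -1.1, 1], [[-0.06, 0.004, 0.088], -1.2, 1], [[-0.069, 0.004, 0.091], -1.3, 1], [[-0.078, 0.004, 0.093], -1.4, 1], [[-0.087, 0.004, 0.094], -1.5, 1],
```

Request:
play_rows([
  [[-0.001,0,0.009],-0.1,1],
  [[-0.002,0,0.019],-0.2,1],
  [[-0.004,0,0.028],-0.3,1],
  [[-0.008,0,0.037],-0.4,1],
  [[-0.012,0,0.045],-0.5,1],
  [[-0.016,0,0.053],-0.6,1],
  [[-0.022,0,0.061],-0.7,1],
  [[-0.028,0,0.068],-0.8,1],
  [[-0.036,0,0.074],-0.9,1],
  [[-0.043,0,0.079],-1.0,1],
  [[-0.051,0,0.084],-1.1,1],
  [[-0.06,0,0.088],-1.2,1],
  [[-0.065,0,0.09],-1.25,1],
  [[-0.069,0,0.091],-1.3,1],
  [[-0.0725,0,0.092],-1.34,1],
  [[-0.0725,0,0.092],-1.34,1],
  [[-0.0725,0,0.092],-1.34,1],
])

```text
clock: 22.1
eef_pos: [577.6, -196.4, 147.7]
eef_rot: [-1.574, -0.012, -0.307]
wrist_force: [1.7, 0.5, 6.6]
finger_gap: 0.6
```

```bash
python3 arc.py 2 0.03
```

```text
r 94.47922496561877 ang -17.498735650978187 yaw -0.3067287633763627 j [-0.39  0.44  1.37 -0.    1.32 -1.65] F [1.7 0.5 6.6] gap 0.5721762996361258
[[-0.001, 0.005, 0.003], -0.03, 1], [[-0.001, 0.005, 0.006], -0.06, 1],
```

The gap is 0.6 mm, so the post slipped out of the fingers. I'll look before doing anything else.

```bash
python3 -c "
from h import *
a=snap('side');b=snap('top')
crop(np.hstack([a[110:250,150:290],b[130:270,190:330]]),'g5',(0,0,280,140),2.85)
"
```

View pics/g5.png

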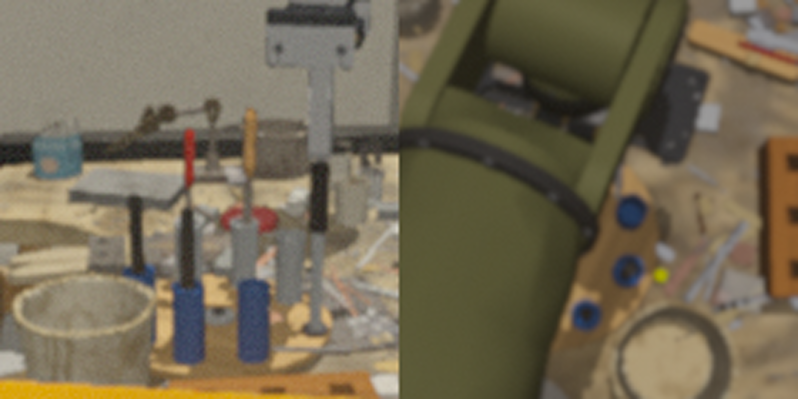

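```bash
python3 -c "
from h import *
for q in [(632,211),(629,270),(587,315)]:
    p=plane('top',190+(q[0]-399)/2.85-.4,130+q[1]/2.85-.4,92);d=p[:2]-[487.5,-168];print(p,np.hypot(*d),np.degrees(np.arctan2(d[1],d[0])))
for y in(-190,-205,-220):
  c,d=ray('side',150+320/2.85-.4,110+165/2.85-.4);print(c+d*(y-c[1])/d[1])
"
```

```text
[ 509.76400697 -244.35862899   92.        ] 79.53820608283702 -73.74481575701
[ 456.01831564 -241.55067237   92.        ] 80.00498644679463 -113.17223927743315
[ 415.4952877  -203.72822145   92.        ] 80.38149289814795 -153.6097225893514
[ 578.97508208 -190.          180.8735012 ]
[ 576.04841959 -205.          185.58113841]
[ 573.12175711 -220.          190.28877563]
```

Request:
play_rows([
  [[0,-0.02,0],0,1],
  [[0,-0.05,0],0,1],
  [[0,-0.075,0],0,1],
  [[0,-0.075,0],0,0.3],
  [[0,-0.075,0],0,0.3],
  [[0,-0.075,0],0,0.3],
  [[0,-0.075,0],0,0.3],
])

```text
clock: 22.9
eef_pos: [576.4, -195.9, 221.5]
eef_rot: [-1.574, -0.01, -0.308]
wrist_force: [0.3, 0.6, 0.5]
finger_gap: 29.0
```

```bash
python3 -c "
from h import *
a=snap('side');b=snap('top')
crop(np.hstack([a[110:250,150:290],b[130:270,190:330]]),'g6',(0,0,280,140),2.85)
to(574.5,-207,145,-0.42)
"
```

```text
shift [ 0.0006  0.077  -0.0109] twist 0.113 at [ 576.5 -195.9  221.9] yaw -0.307 j [-0.39  0.39  1.27 -0.    1.47 -1.65] F [0.5 0.4 0. ] gap 37.2 t 23.0
```

View pics/g6.png

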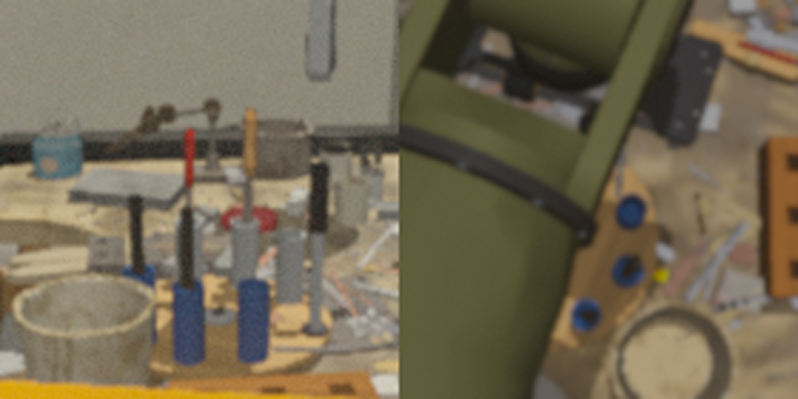

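Request:
play_rows([
  [[0,0,-0.006],0.11,0.3],
  [[0,0,-0.011],0.11,0.3],
  [[0,0,-0.011],0.11,0.3],
  [[0,0.025,-0.011],0.11,0.3],
  [[0,0.05,-0.011],0.11,0.3],
  [[0,0.07,-0.011],0.11,0.3],
  [[0,0.075,-0.011],0.11,0.3],
  [[0,0.075,-0.011],0.11,0.9],
  [[0,0.075,-0.011],0.11,1],
  [[0,0.075,-0.011],0.11,1],
  [[0,0.075,-0.011],0.11,1],
  [[0,0.075,-0.011],0.11,1],
  [[0,0.075,-0.011],0.11,1],
  [[0,0.075,-0.011],0.11,1],
  [[0,0.075,-0.011],0.11,1],
], squeeze=30)

```text
clock: 24.5
eef_pos: [574.3, -207.0, 147.8]
eef_rot: [-1.573, -0.013, -0.417]
wrist_force: [1.2, 0.6, 5.2]
finger_gap: 5.3
```

```bash
python3 arc.py 4 0.05
```

```text
r 95.19066150974906 ang -24.213711324829983 yaw -0.4171789096377245 j [-0.4   0.44  1.37 -0.    1.32 -1.56] F [1.2 0.6 5.2] gap 5.289910066125525
[[-0.001, 0.005, 0.005], -0.05, 1], [[-0.002, 0.005, 0.009], -0.1, 1], [[-0.002, 0.005, 0.014], -0.15, 1], [[-0.003, 0.005, 0.019], -0.2, 1],
```

```bash
python3 -c "
from h import *
for q in [(319,163),(317.5,233),(315,325)]:
  for y in(-196,-207,-220):
    c,d=ray('side',150+q[0]/2.85-.4,110+q[1]/2.85-.4);print((c+d*(y-c[1])/d[1]).round(1),end=' ')
  print()
a=snap('side')
crop(a[110:250,210:310],'g7',(0,0,100,140),4)
to(570,-196,180,-.3)
"
```

```text
[ 576.9 -196.   184.6] [ 574.7 -207.   188. ] [ 572.2 -220.   192.1] 
[ 577.6 -196.   118.6] [ 575.4 -207.   122.9] [ 572.9 -220.   128. ] 
[ 578.1 -196.    26.4] [ 575.9 -207.    31.9] [ 573.4 -220.    38.4] 
shift [-0.008  -0.0323  0.0083] twist -0.117 at [ 574.3 -207.1  147.8] yaw -0.417 j [-0.4   0.44  1.37 -0.    1.32 -1.56] F [ 0.5 -0.6  5.1] gap 2.0 t 24.6
```

View pics/g7.png

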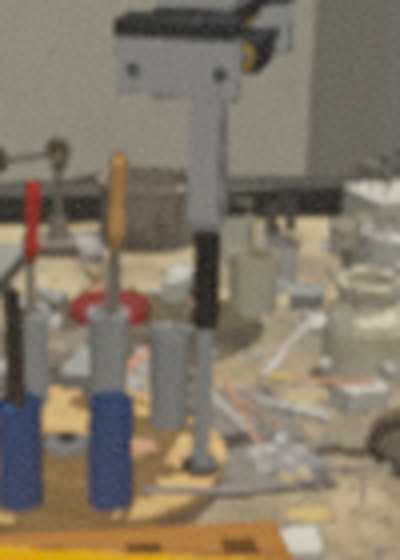

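```bash
python3 -c "
from h import *
def z(q,y):
  c,d=ray('side',*q);return (c+d*(y-c[1])/d[1]).round(1)
print('g3 finger end, TCP 521,-244.7,225.6',z((170+292/4-.4,120+78/4-.4),-260),'at y -244',z((170+292/4-.4,120+78/4-.4),-244))
print('g6, TCP 576.5,-196,222',z((150+320/2.85-.4,110+78/2.85-.4),-215))
print('g7, TCP 574,-207,148',z((210+206/4-.4,110+230/4-.4),-215))
print('g2, TCP 463,-246,235',z((170+190/4-.4,120+68/4-.4),-260))
E=0
"
```

```text
g3 finger end, TCP 521,-244.7,225.6 [ 519.4 -260.   270.2] at y -244 [ 521.6 -244.   266.6]
g6, TCP 576.5,-196,222 [ 571.7 -215.   264.5]
g7, TCP 574,-207,148 [ 572.1 -215.   189.8]
g2, TCP 463,-246,235 [ 462.8 -260.   276.6]
```

The visible fingertips are consistently about 42 mm above the reported TCP. That means every grasp so far was on the very top few millimetres, and the post was only pinched at its top edge. I'll regrip 40 mm lower.

Request:
play_rows([
  [[0,-0.015,0],0,1],
  [[0,-0.03,0],0,0.4],
  [[0,-0.03,0],0,0.4],
  [[0,-0.03,0],0,0.4],
  [[0,-0.03,0],0,0.4],
  [[0,-0.03,0],0,0.4],
  [[0,-0.03,0],0,0.4],
  [[0,-0.01,0],0,0.4],
  [[0,0.01,0],0,0.4],
  [[0,0.025,0],0,0.4],
  [[0,0.04,0],0,0.4],
  [[0,0.04,0],0,0.4],
  [[0,0.04,0],0,0.9],
  [[0,0.04,0],0,1],
  [[0,0.04,0],0,1],
  [[0,0.04,0],0,1],
  [[0,0.04,0],0,1],
  [[0,0.04,0],0,1],
  [[0,0.04,0],0,1],
  [[0,0.04,0],0,1],
], squeeze=20)

```text
clock: 26.55
eef_pos: [574.9, -207.4, 108.0]
eef_rot: [-1.573, -0.013, -0.417]
wrist_force: [-0.8, 0.6, 3.2]
finger_gap: 18.0
```

```bash
python3 arc.py 4 0.05
```

```text
r 95.81920794825226 ang -24.270563868063967 yaw -0.4172529636645299 j [-0.4   0.48  1.42 -0.    1.24 -1.56] F [-0.8  0.6  3.2] gap 17.98002277144184
[[-0.001, -0.035, 0.005], -0.05, 1], [[-0.002, -0.035, 0.009], -0.1, 1], [[-0.002, -0.035, 0.014], -0.15, 1], [[-0.003, -0.035, 0.019], -0.2, 1],
```

Request:
play_rows([
  [[0,0,0.002],-0.02,1],
  [[-0.001,0,0.005],-0.05,1],
  [[-0.001,0,0.007],-0.08,1],
  [[-0.001,0,0.009],-0.1,1],
  [[-0.001,0,0.011],-0.12,1],
  [[-0.002,0,0.012],-0.13,1],
  [[-0.002,0,0.012],-0.13,1],
  [[-0.002,0,0.012],-0.13,1],
])

```text
clock: 27.35
eef_pos: [579.6, -195.9, 108.1]
eef_rot: [-1.575, -0.017, -0.286]
wrist_force: [14.1, -4.1, -4.9]
finger_gap: 17.7
```

```bash
python3 arc.py 1 0.02
```

```text
r 96.24159300909973 ang -16.823896315140875 yaw -0.28571336108592327 j [-0.38  0.47  1.42 -0.    1.23 -1.67] F [14.1 -4.1 -4.9] gap 17.66238303827501
[[-0.002, -0.035, 0.002], -0.02, 1],
```

Request:
play_rows([
  [[0.001,0,0.001],-0.01,1],
  [[0.001,0,0.003],-0.03,1],
  [[0.001,0,0.005],-0.05,1],
  [[0.001,0,0.005],-0.05,1],
  [[0.001,0,0.005],-0.05,1],
])

```text
clock: 27.85
eef_pos: [580.4, -193.5, 108.0]
eef_rot: [-1.579, -0.014, -0.236]
wrist_force: [-11.7, -14.5, 4.1]
finger_gap: 17.7
```

```bash
python3 arc.py 1 0.02
```

```text
r 96.30855505268768 ang -15.345797570565884 yaw -0.23575326320990575 j [-0.38  0.48  1.42 -0.01  1.23 -1.71] F [-11.7 -14.5   4.1] gap 17.65287718923856
[[-0.002, -0.035, 0.002], -0.02, 1],
```

Request:
play_rows([
  [[0,0,0],0,0.6],
  [[0,0,0],0,0.5],
  [[0,0,0],0,0.5],
  [[0,0,0],0,0.5],
  [[0,0,0],0,0.5],
  [[0,-0.04,0],0,0.5],
  [[0,-0.08,0],0,0.5],
  [[0,-0.12,0],0,0.5],
  [[-0.02,-0.145,0.01],0,0.5],
  [[-0.05,-0.145,0.03],-0.1,0.5],
  [[-0.09,-0.145,0.055],-0.236,0.5],
  [[-0.13,-0.145,0.08],-0.236,0.5],
  [[-0.165,-0.145,0.1],-0.236,0.5],
  [[-0.2,-0.145,0.125],-0.236,0.5],
  [[-0.24,-0.145,0.15],-0.236,0.5],
  [[-0.277,-0.145,0.17],-0.236,0.5],
  [[-0.277,-0.145,0.2],-0.236,0.5],
  [[-0.277,-0.145,0.2],-0.236,0.5],
])

```text
clock: 29.65
eef_pos: [355.9, 69.4, 247.9]
eef_rot: [-1.581, -0.014, 0.004]
wrist_force: [-0.7, -0.7, -0.3]
finger_gap: 47.0
```

```bash
python3 -c "
from h import *
a=snap('side');b=snap('top');np.save('pics/a8.npy',a);np.save('pics/b8.npy',b)
crop(np.hstack([a[130:270,140:270],b[150:290,195:345]]),'g8',(0,0,280,140),2.85)
to(464,-246,110,0)
"
```

```text
shift [ 0.1056  0.1423 -0.3121] twist 0.002 at [356.   67.4 247.5] yaw 0.002 j [ 0.1  -0.2   1.86 -0.01  1.47 -1.47] F [-0.4  0.3  0.6] gap 47.0 t 29.8
```

View pics/g8.png

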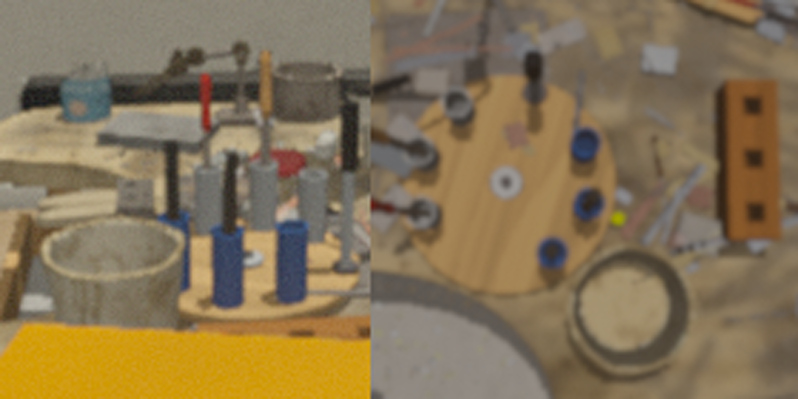

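```bash
python3 -c "
from h import *
T=lambda x,y:(195+(x-370.5)/2.85-.3,150+y/2.85-.3)
S=lambda x,y:(140+x/2.85-.3,130+y/2.85-.3)
for q in [(586,144),(588,205),(552,253)]:
    p=plane('top',*T(*q),92);d=p[:2]-[487.5,-168];print(p.round(1),np.hypot(*d),np.degrees(np.arctan2(d[1],d[0])))
print(tri(S(231.5,155),T(596,199)),tri(S(171,144),T(550,249)))
print('pot',plane('top',*T(629,309),101))
to(464,-246,110,0)
crop(np.load('pics/b8.npy'),'g9',(245,185,80,100),6)
"
```

```text
[ 518.7 -241.7   92. ] 79.99140086014553 -67.04783369996282
[ 463.  -243.4   92. ] 79.28575161618048 -108.00148853967096
[ 419.7 -210.9   92. ] 80.22466750865416 -147.64169286305358
(array([ 467.40655576, -247.30070893,  160.5121744 ]), np.float64(7.310344067053062)) (array([ 422.10553432, -208.70235738,  158.51294544]), np.float64(0.21773183997647672))
pot [ 371.02212704 -279.08528614  101.        ]
shift [ 0.1056  0.1423 -0.3121] twist 0.002 at [356.   67.4 247.5] yaw 0.002 j [ 0.1  -0.2   1.86 -0.01  1.47 -1.47] F [-0.4  0.3  0.6] gap 47.0 t 29.8
```

View pics/g9.png

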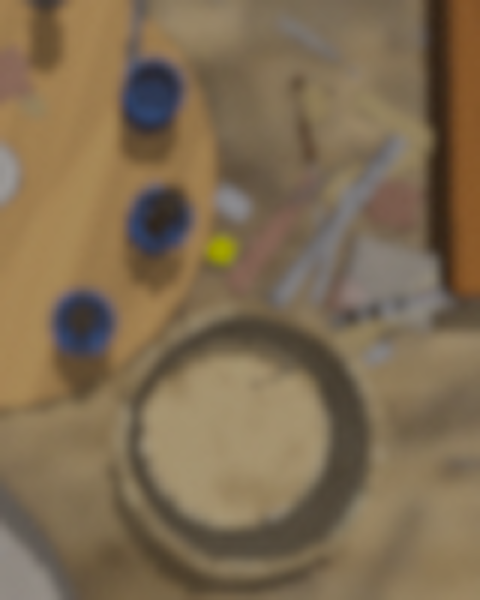

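Request:
play_rows([
  [[0.015,0,-0.04],0,0.5],
  [[0.03,0,-0.085],0,0.5],
  [[0.045,0,-0.13],0,0.5],
  [[0.06,0,-0.175],0,0.5],
  [[0.075,0,-0.22],0,0.5],
  [[0.09,0,-0.26],0,0.5],
  [[0.1,0,-0.29],0,0.5],
  [[0.109,0.01,-0.311],0,0.5],
  [[0.109,0.04,-0.311],0,0.5],
  [[0.109,0.07,-0.311],0,0.5],
  [[0.109,0.1,-0.311],0,0.5],
  [[0.109,0.13,-0.311],0,0.5],
  [[0.109,0.15,-0.311],0,0.5],
  [[0.109,0.165,-0.311],0,0.5],
  [[0.109,0.165,-0.311],0,0.9],
  [[0.109,0.165,-0.311],0,1],
  [[0.109,0.165,-0.311],0,1],
  [[0.109,0.165,-0.311],0,1],
  [[0.109,0.165,-0.311],0,1],
  [[0.109,0.165,-0.311],0,1],
], squeeze=25)

```text
clock: 31.75
eef_pos: [468.0, -245.4, 88.0]
eef_rot: [-1.583, -0.013, 0.002]
wrist_force: [-0.0, -0.1, 4.0]
finger_gap: 15.3
```

Request:
play_rows([
  [[0,0,0],0,1],
  [[0,0,0],0,1],
  [[0,0,0],0,1],
  [[0,-0.01,0],0,1],
  [[0,-0.025,0],0,1],
  [[0,-0.045,0],0,1],
  [[0,-0.065,0],0,1],
  [[0,-0.085,0],0,1],
  [[0,-0.105,0],0,1],
  [[0,-0.12,0],0,1],
  [[0,-0.12,0],0,1],
])

```text
clock: 32.85
eef_pos: [467.0, -244.3, 210.4]
eef_rot: [-1.585, -0.016, 0.002]
wrist_force: [-0.7, -0.1, -0.7]
finger_gap: 15.2
```

```bash
python3 -c "
from h import *
a=snap('side')
crop(a[110:240,150:290],'g10',(0,0,140,130),4)
to(386,-281,200,0)
"
```

```text
shift [-0.0808  0.0081 -0.0367] twist 0.002 at [ 466.6 -244.   208.8] yaw 0.002 j [-0.55  0.2   1.54 -0.    1.38 -2.12] F [0.  0.  0.1] gap 15.2 t 32.9
```

View pics/g10.png

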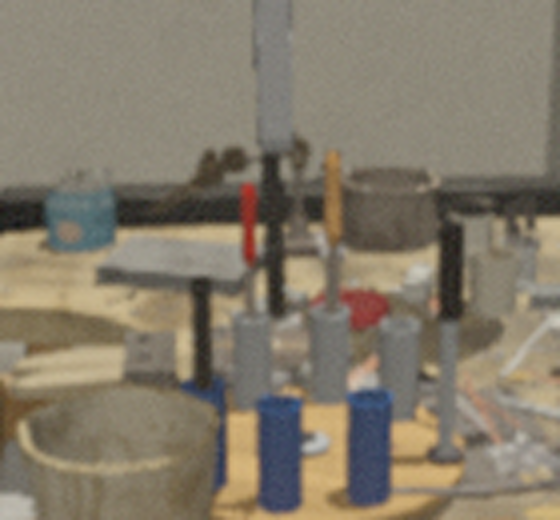

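Request:
play_rows([
  [[-0.01,0,-0.02],0,1],
  [[-0.025,0,-0.037],0,1],
  [[-0.045,0,-0.037],0,1],
  [[-0.065,0,-0.037],0,1],
  [[-0.081,0,-0.037],0,1],
  [[-0.081,0.01,-0.037],0,1],
  [[-0.081,0.03,-0.037],0,1],
  [[-0.081,0.05,-0.037],0,1],
  [[-0.081,0.07,-0.037],0,1],
  [[-0.081,0.09,-0.037],0,1],
  [[-0.081,0.105,-0.037],0,1],
  [[-0.081,0.118,-0.037],0,1],
  [[-0.081,0.128,-0.037],0,1],
  [[-0.081,0.133,-0.037],0,1],
  [[-0.081,0.133,-0.037],0,1],
])

```text
clock: 34.4
eef_pos: [387.5, -282.8, 74.5]
eef_rot: [-1.583, -0.014, 0.002]
wrist_force: [-0.7, 0.6, 1.0]
finger_gap: 15.4
```

```bash
python3 -c "
from h import *
to(386,-281,200,0)
"
```

```text
shift [ 0.0002 -0.1255  0.0002] twist 0.002 at [ 387.5 -282.8   74.5] yaw 0.002 j [-0.71  0.23  1.83 -0.    1.06 -2.28] F [-0.7  0.6  1. ] gap 15.4 t 34.4
```

Request:
play_rows([
  [[0,0,0],0,0.6],
  [[0,0,0],0,0.5],
  [[0,0,0],0,0.5],
  [[0,0,0],0,0.5],
  [[0,-0.03,0],0,0.5],
  [[0,-0.07,0],0,0.5],
  [[0,-0.11,0],0,0.5],
  [[0.01,-0.13,0.02],0,0.5],
  [[0.02,-0.13,0.05],0,0.5],
  [[0.0335,-0.13,0.074],0,0.5],
  [[0.0335,-0.13,0.074],0,0.5],
])

```text
clock: 35.5
eef_pos: [420.0, -205.2, 204.5]
eef_rot: [-1.583, -0.015, 0.005]
wrist_force: [0.0, 0.1, 0.5]
finger_gap: 47.2
```

```bash
python3 -c "
from h import *
a=snap('side');b=snap('top')
crop(np.hstack([a[110:250,140:260],b[190:330,240:350]]),'g11',(0,0,230,140),3.4)
to(421,-209.5,84,0)
"
```

```text
shift [ 0.0002  0.1202 -0.001 ] twist 0.003 at [ 419.1 -207.   204.2] yaw 0.003 j [-0.53  0.07  1.7  -0.    1.35 -2.11] F [-1.  -0.5 -0.6] gap 47.1 t 35.6
```

View pics/g11.png

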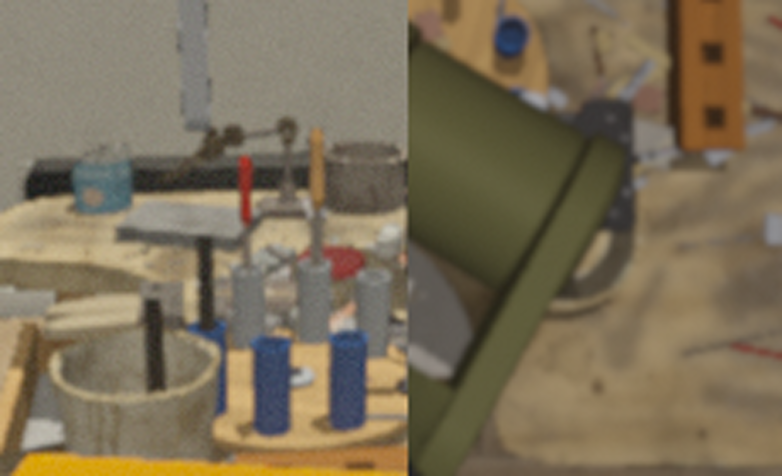

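```bash
python3 -c "
from h import *
print(proj('side',(421,-209,162)),proj('side',(419.7,-211,92)),proj('side',(419.1,-207,246)))
def z(q,y):
  c,d=ray('side',*q);return (c+d*(y-c[1])/d[1]).round(1)
print(z((140+205/3.4-.3,110+240/3.4-.3),-209), z((140+208/3.4-.3,110+322/3.4-.3),-209), z((140+195/3.4-.3,110+128/3.4-.3),-209))
"
```

```text
[199.15430247 178.92875207] [199.51922316 205.72571887] [197.20750513 144.90030294]
[ 422.9 -209.   158.4] [ 423.2 -209.    94.6] [ 418.5 -209.   240.6]
```

Request:
play_rows([
  [[0.003,0.03,-0.001],0,0.5],
  [[0.003,0.06,-0.001],0,0.5],
  [[0.003,0.09,-0.001],0,0.5],
  [[0.003,0.11,-0.001],0,0.5],
  [[0.003,0.12,-0.001],0,0.5],
  [[0.003,0.12,-0.001],0,0.9],
  [[0.003,0.12,-0.001],0,1],
  [[0.003,0.12,-0.001],0,1],
  [[0.003,0.12,-0.001],0,1],
  [[0.003,0.12,-0.001],0,1],
  [[0.003,0.12,-0.001],0,1],
  [[0.003,0.12,-0.001],0,1],
  [[0.003,0.1,-0.001],0,1],
  [[0.003,0.08,-0.001],0,1],
  [[0.003,0.06,-0.001],0,1],
  [[0.003,0.04,-0.001],0,1],
  [[0.003,0.02,-0.001],0,1],
  [[0.003,0.0,-0.001],0,1],
  [[0.003,0.0,-0.001],0,1],
])

```text
clock: 37.5
eef_pos: [422.9, -208.4, 206.3]
eef_rot: [-1.585, -0.017, 0.004]
wrist_force: [0.1, 0.9, 0.1]
finger_gap: 15.2
```

```bash
python3 -c "
from h import *
to(356,-280,74,0)
"
```

```text
shift [-0.0694  0.1322 -0.0695] twist 0.004 at [ 422.9 -208.4  206.3] yaw 0.004 j [-0.53  0.08  1.69 -0.    1.35 -2.11] F [0.1 0.9 0.1] gap 15.2 t 37.5
```

Request:
play_rows([
  [[-0.02,0,0],0,1],
  [[-0.045,0,0],0,1],
  [[-0.067,0,-0.01],0,1],
  [[-0.068,0,-0.03],0,1],
  [[-0.068,0,-0.05],0,1],
  [[-0.068,0,-0.07],0,1],
  [[-0.068,0.01,-0.07],0,1],
  [[-0.068,0.03,-0.07],0,1],
  [[-0.068,0.05,-0.07],0,1],
  [[-0.068,0.07,-0.07],0,1],
  [[-0.068,0.09,-0.07],0,1],
  [[-0.068,0.11,-0.07],0,1],
  [[-0.068,0.123,-0.07],0,1],
  [[-0.068,0.13,-0.07],0,1],
  [[-0.068,0.13,-0.07],0,1],
])

```text
clock: 39.0
eef_pos: [356.8, -279.5, 75.0]
eef_rot: [-1.584, -0.015, 0.004]
wrist_force: [1.1, 0.0, -0.3]
finger_gap: 14.8
```

```bash
python3 -c "
from h import *
to(300,60,220,0)
"
```

```text
shift [-0.0532 -0.1502  0.3378] twist 0.004 at [ 356.8 -279.5   75. ] yaw 0.004 j [-0.75  0.18  1.9   0.    1.04 -2.32] F [ 1.1  0.  -0.3] gap 14.8 t 39.0
```

Now I'll release, lift and retreat to x=340 so the arm is out of the view.

Request:
play_rows([
  [[0,0,0],0,0.6],
  [[0,0,0],0,0.5],
  [[0,0,0],0,0.5],
  [[0,0,0],0,0.5],
  [[0,0,0],0,0.5],
  [[0,-0.03,0],0,0.5],
  [[0,-0.07,0],0,0.5],
  [[0,-0.11,0],0,0.5],
  [[0,-0.15,0.02],0,0.5],
  [[0,-0.16,0.06],0,0.5],
  [[0,-0.16,0.1],0,0.5],
  [[0,-0.16,0.15],0,0.5],
  [[0,-0.16,0.2],0,0.5],
  [[0,-0.16,0.25],0,0.5],
  [[0,-0.16,0.3],0,0.5],
  [[0,-0.16,0.34],0,0.5],
  [[0,-0.16,0.38],0,0.5],
  [[0,-0.16,0.38],0,0.5],
  [[0,-0.16,0.38],0,0.5],
])

```text
clock: 40.9
eef_pos: [352.8, 102.9, 230.1]
eef_rot: [-1.584, -0.015, 0.006]
wrist_force: [-0.1, -0.3, -0.1]
finger_gap: 46.9
```

```bash
python3 -c "
from h import *
a=snap('side');b=snap('top');np.save('pics/a12.npy',a);np.save('pics/b12.npy',b)
crop(np.hstack([a[130:270,140:270],b[150:290,195:345]]),'g12',(0,0,280,140),2.85)
"
```

```text
(no output)
```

View pics/g12.png

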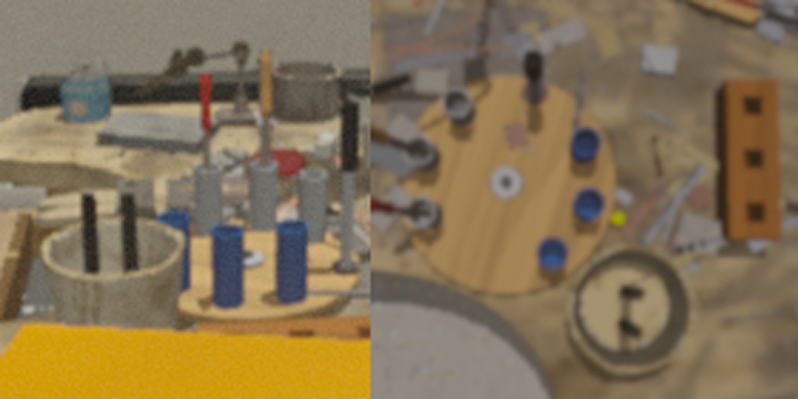

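Both markers stand in the pot, at side (90,235) and (129,235). All three blue tubes are empty, both files are in steel tubes, and the deck has not moved since the stop. I'm handing in.

```bash
python3 -c "
from cell import manip
print(manip.sign_off())"
```

```text
the job is handed in; nothing more can be done
None
```

I moved both files (one wooden, one red) into steel tubes, turned the deck to its half-turn stop, and then put both markers in the pot. The job was handed in at about 41 s; no verdict was reported.

**Last checks:**
- **Files and markers:** the final pictures show both files handle-up in separate steel tubes. Both markers stand in the upright pot, and all three blue tubes are empty.
- **Deck:** the blue tubes sit at −147.6°, −108.0° and −67.0°. The steel tubes were at −147.6°, −107.6° and −66.4° at the start. When I pushed the deck it resisted with about 17 N.
- **Jar, bottle and clamp:** I did not measure their positions; I never worked near them.

**What went wrong or disagreed:**
- **Fingertip height:** the visible fingertips sat about 42 mm above the reported TCP. The files were therefore gripped only by their tops, and the first turn of the post slipped off about 7° short. I regripped 40 mm lower and finished the turn.
- **Pot knocked:** the pot was shoved about 5 cm towards the stand while the files were being moved. I measured it again before placing the markers.

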